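# Tip the worn carving bits into the spent-cutter bin

### The job

Take the pouring cup with the red handle, push the spring flap on top of the yellow spent-cutter bin open with the cup's pouring rim, and tip both worn bits through so that they end up inside the bin with the flap shut. Then stand the empty red-handled cup upright on the bench again and let go. Leave the look-alike cup with the blue handle where it is.

Things in the scene. Friction and masses are not known exactly. Their poses are not given: they have to be found in the camera images.
- red_cup: Loose aluminium pouring cup, RED handle, 0.18 kg, holds the worn bits. Origin: centre of foot's underside. 56 mm wide (y), 45 tall, open top, 3 mm walls, foot x -22 to 26. Handle on +x side (points roughly away from robot): flat bar 10 thick (y), z 26 to 54, x 26 to 103, middle at x 68, z 40; pinch it across y, upright or leaning. Towards -x the wall flares 55 deg from upright to the rim.
- red_cup_rim (a point): Middle of that cup's straight 56 mm wide pouring rim, at x -86, z 45 mm in the cup's frame (same axes). The bits roll or slide out when the cup is tipped, this rim down, more than about 40 degrees, and leave within a second at 70 degrees or more. Leaning the fingers back towards the robot when grasping leaves the wrist more room to tip the rim towards the robot.
- blue_cup: Look-alike loose cup of the same shape and frame with a BLUE handle, holding two new brass bits; to be left alone.
- worn_bit1: Worn rotary carving bit lying in the red-handled cup: dark steel with a red ring, 38 mm long, 12 mm thick, 22 g, smooth. Origin mid-length on its axis; y runs along it.
- worn_bit2: The other worn bit in the red-handled cup, the same as the first.
- bin: Yellow bin fixed to the bench, 180 (x) by 150 (y) by 140 mm tall, -x side roughly facing the robot. Origin: centre of underside, z up. Port in its top: x -30 to 80, y -60 to 60, shut by a flap flush with the top. A black guard 26 mm high (to z 166) rings the port except on +x, where the flap is hinged: the cup comes in over the hinge, handle to +x, rim to -x.
- flap (a joint): Angle of the bin's flap, rad: 0 shut, grows to 1.2 as its free end (red strip, x -28 mm in the bin's frame) swings down into the bin about the hinge at x 80, z 140 mm. It opens only inward; a spring shuts it. Pressed 50 mm from the hinge, about 1.5 N starts it and about 3 N holds 0.6 rad. The bits' weight does not open it.

How it is judged:
By the outcome, as a careful person would: the job done as asked, in the order asked, and still so for the second after the job is handed in, with the robot touching nothing.
It also fails if it takes over 54 s, if anything falls off the work surface, if the arm or the gripper's body presses on something with over 40 N, if the wrist force passes 120 N, or if a joint passes its speed limit or range.

### The arm

A 6-joint arm with a two-finger parallel gripper is mounted at the origin on the work surface. World frame = base frame: x ahead of the robot, y to its left, z up, the work surface at z = 0. Lengths are in m, angles in rad, forces in N, time in s.
With the tool pointing down it reaches from about 0.4 to 0.825 m from the base axis. Payload 7 kg.
Tool frame: the origin (TCP) lies midway between the tips of the shut fingers; the grasp point (between the pads) lies robot.grip_depth behind it (robot.grip_depth is the distance from the TCP to the grasp point, in m); z points along the fingers, y is the direction in which the jaws open and shut (so a half turn about z gives the same grasp; the last joint's range is limited). The gripper opens to 85 mm and grips with 20 to 120 N. Pads are 22 mm wide; open, the fingers measure 114 mm over their backs; the gripper's body (76 mm by 85 mm) begins 54 mm behind the grasp point. The pads swing forward as they close: fully open they stand 13 mm farther back than shut.
Start: joints at [-1.029, 0.359, 0.012, 0, -1.224, -0.288], TCP at [0.169, -0.653, 0.231] pointing down, gripper open.
Joint ranges: [-3.07, 3.07], [-1.43, 2.12], [-1.02, 1.25], [-3.03, 1.67], [-3.05, -0], [-3.03, 3.03]. Speed limits (rad/s): [2.39, 2.39, 3.01, 3.14, 3.14, 3.14].

### API

Orientations are given as a rotation vector (axis times angle).
In Python, from workcell import robot gives the robot as it stands. The module is installed in compiled form; this text tells all that it offers. Calls block until the motion is done:
- robot.reach(position, orientation): joint-space move of the TCP to a pose.
- robot.move_straight(position, orientation=None, velocity=0.15): straight line of the TCP; orientation=None keeps the orientation; velocity is the mean speed in m/s.
- robot.move_joints(angles): joint-space move.
- robot.command_gripper(opening, grasp_force=None): finger opening in m; grasp_force is the grip in N (None keeps the last); returns when the fingers have stopped.
- robot.hold(seconds).
- robot.solve_ik(position, orientation): joint angles nearest the present ones, or None.
- robot.state(): the state.
- robot.get_image(name): name is "scene" or "top"; returns the picture (400x640x3 uint8, blue, green, red); there is no depth.
- robot.camera_model(name): a dict with "camera_matrix" (3x3 intrinsics, pixels), "R" (3x3) and "t" (3): a world point X has camera coordinates R X + t. Camera axes: x right, y down, z forward; pixel columns grow to the right and rows downward; lengths in m; the calibration is good to about 2 mm. A picture is of the moment at which its call begins. camera_model takes no time and is no camera call.
A pose or a line that the arm cannot do raises robot.MotionError and nothing moves.
- robot.close_job(): hands the job in, once; it reports no verdict.
Trained networks look in the newest picture that a camera, given by its name, has taken for a name from the list of things; names that differ only in an ending like _2 or _b are one class to them, and where a whole thing is asked for, a point or a joint stands for the part that bears it (a point fixed in the world has none). Each returns a list of dicts, best first, with "score" (0 to 1); they miss things now and then, are a little off and sometimes report something else, mostly with a low value. They report only what shows in the picture. A call takes as long as a camera call.
- robot.find_in(camera, name): "location" ([x, y, z] in m, in the coordinates of the camera as it stood for that picture, good to about 4 mm: the middle of the surface that is visible of it).
- robot.silhouettes(camera, name): "mask" (400x640 bool, what is visible of it).
- robot.tip_of(camera, name): "location" ([x, y, z] in m, in the coordinates of the camera as it stood for that picture, good to about 4 mm: a listed point, or the origin of a listed thing).
The state is a dict: "t": time; "qpos": joint angles; "dq": joint speeds; "effort": joint torques, N m; "tool_pos": TCP position; "tcp_rot": TCP orientation; "force": force on the tool from outside, world axes, zero at the start; "torque": the same for the moment, N m; "width": finger opening in m.
Only numpy, scipy, OpenCV 4.12 (cv2) and the standard library are available. Lean on these libraries where they do the work, as an engineer would, in place of code of your own. Each camera call takes 0.05 s, during which the arm holds its last target.

## Working session

There is one attempt and no reset: what is moved stays moved. The work goes in short steps, each a Python script; the robot and the scene stay as the last script left them, time stands still between calls to the robot, and variables do not carry over. Pictures are saved under pics/ and viewed, and the job is handed in when it is done.

```bash
mkdir -p pics
cat > h.py <<'E'
import numpy as np, cv2
from scipy.spatial.transform import Rotation as Rn
from workcell import robot
def w(cam,p):
    m=robot.camera_model(cam); return np.array(m["R"]).T@(np.array(p)-np.array(m["t"]))
def px(cam,X):
    m=robot.camera_model(cam); c=np.array(m["R"])@np.array(X)+np.array(m["t"]); u=np.array(m["camera_matrix"])@c; return u[:2]/u[2]
E
python3 - <<'E'
from h import *
np.set_printoptions(precision=4,suppress=True)
print(robot.grip_depth, robot.state())
for c in ["scene","top"]:
    cv2.imwrite(f"pics/{c}0.png",robot.get_image(c))
    m=robot.camera_model(c);print(c,"campos",-np.array(m["R"]).T@m["t"])
    for n in ["red_cup","red_cup_rim","blue_cup","worn_bit1","bin"]:
        for f in ("tip_of","find_in"):
            try: print(c,n,f,[(round(d["score"],2),w(c,d["location"])) for d in getattr(robot,f)(c,n)])
            except Exception as e: print(c,n,f,e)
print(robot.state()["t"])
E
```

```text
0.0187 {'t': 0.0, 'qpos': array([-1.0289,  0.3594,  0.0111, -0.0003, -1.2241, -0.2881]), 'dq': array([-0.0021, -0.0006, -0.0008, -0.0004, -0.0021, -0.0004]), 'effort': array([  0.0017, -58.3326,  29.342 ,   6.9362,  -0.0057,   0.    ]), 'tool_pos': array([ 0.1693, -0.6529,  0.2304]), 'tcp_rot': array([ 0.3974, -3.116 , -0.0025]), 'force': array([-1.0887, -0.3647, -0.9289]), 'torque': array([ 0.0078, -0.0456, -0.0203]), 'width': 0.08518371830293552}
scene campos [ 0.4956 -0.5499  0.6461]
scene red_cup tip_of [(0.79, array([ 0.5053,  0.0032, -0.0006]))]
scene red_cup find_in [(0.71, array([ 0.4907, -0.0082,  0.0326])), (0.43, array([0.5696, 0.1587, 0.1334]))]
scene red_cup_rim tip_of [(0.86, array([0.4175, 0.0288, 0.0443]))]
scene red_cup_rim find_in [(0.8, array([ 0.49  , -0.0064,  0.0302]))]
scene blue_cup tip_of [(0.72, array([ 0.5221, -0.2131, -0.0005]))]
scene blue_cup find_in [(0.83, array([ 0.5084, -0.2146,  0.0335]))]
scene worn_bit1 tip_of [(0.58, array([0.5181, 0.0036, 0.0097])), (0.54, array([0.4883, 0.0009, 0.0094]))]
scene worn_bit1 find_in []
scene bin tip_of [(0.56, arra
[... 264 characters left out ...]
_rim tip_of [(0.86, array([0.4279, 0.032 , 0.0482]))]
top red_cup_rim find_in [(0.64, array([0.4823, 0.0114, 0.0303])), (0.45, array([0.4939, 0.0156, 0.012 ]))]
top blue_cup tip_of [(0.87, array([ 0.5255, -0.2115, -0.0002]))]
top blue_cup find_in [(0.67, array([ 0.503 , -0.2119,  0.0325])), (0.2, array([0.5962, 0.2375, 0.1376]))]
top worn_bit1 tip_of [(0.59, array([0.5172, 0.0074, 0.0091])), (0.48, array([0.494 , 0.0076, 0.0079]))]
top worn_bit1 find_in [(0.55, array([0.5169, 0.0116, 0.0094])), (0.37, array([0.4942, 0.0111, 0.0163]))]
top bin tip_of [(0.96, array([0.5644, 0.2315, 0.0003])), (0.36, array([0.4943, 0.0097, 0.0124]))]
top bin find_in [(0.68, array([0.5659, 0.2222, 0.1434]))]
1.1
```

View pics/scene0.png

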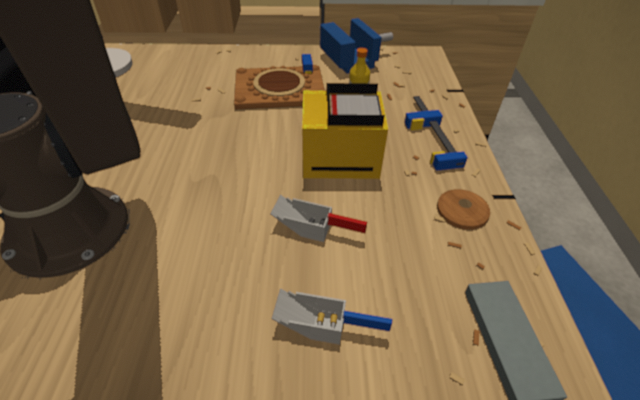

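View pics/top0.png

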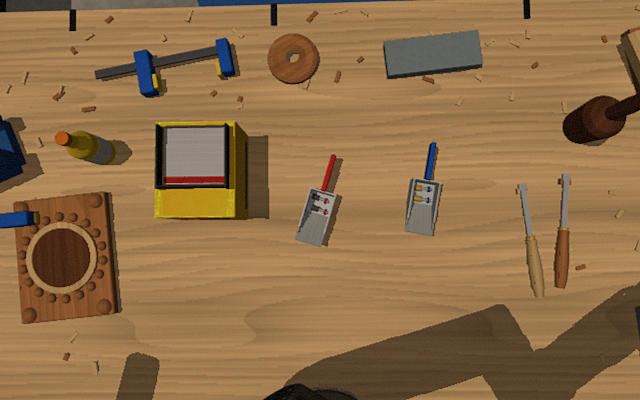

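The red cup's handle runs from (325,190) to (333,156) in the top view, with its rim at about (311,243). The bin's top spans about (156,122) to (236,217), and the blue cup is well clear at (425,190). Next I'll work out the yaws.

Run:
```python
from h import *
np.set_printoptions(precision=4,suppress=True)
def back(cam,uv,z):
    m=robot.camera_model(cam);R=np.array(m["R"]);t=np.array(m["t"]);d=R.T@np.linalg.solve(np.array(m["camera_matrix"]),[uv[0],uv[1],1]);o=-R.T@t
    return o+d*(z-o[2])/d[2]
im=cv2.imread("pics/top0.png");b,g,r=[im[...,i].astype(int) for i in range(3)]
red=((r>100)&(g<50)&(b<50)); 
red[:, :290]=0; red[:,350:]=0; red[:140]=0;red[192:]=0
vs,us=np.nonzero(red);P=np.array([back("top",(u,v),.054) for u,v in zip(us,vs)])
c=P.mean(0);_,s,V=np.linalg.svd(P[:,:2]-c[:2]);d=V[0]*np.sign(V[0][0]);print("handle n",len(P),"c",c,"yaw",np.arctan2(d[1],d[0]),"ext",((P[:,:2]-c[:2])@d).min(),((P[:,:2]-c[:2])@d).max())
strip=((r>120)&(g<60)&(b<60)); strip[:,:150]=0;strip[:,240:]=0;strip[:170]=0;strip[192:]=0
vs,us=np.nonzero(strip);P=np.array([back("top",(u,v),.14) for u,v in zip(us,vs)])
c=P.mean(0);_,s,V=np.linalg.svd(P[:,:2]-c[:2]);d=V[0]*np.sign(V[0][1]);print("strip",len(P),c,"yaw",np.arctan2(-d[0],d[1]))
yl=((r>120)&(g>100)&(b<70)).astype(np.uint8); yl[:,:150]=0;yl[:,250:]=0
vs,us=np.nonzero(yl)
x=cv2.resize(im[100:260,130:350],None,fx=3.5,fy=3.5,interpolation=cv2.INTER_CUBIC);cv2.imwrite("pics/crop0.png",x)
for uv in [(155,217),(236,217),(155,122),(236,122)]: print(uv,back("top",uv,.14))
# refine by model: print predicted handle centres from hypothesised pose
```

```text
handle n 158 c [ 0.565 -0.014  0.054] yaw -0.30704663105534225 ext -0.03761833171550806 0.037839843326306834
strip 324 [0.5457 0.2361 0.14  ] yaw -0.004928825865032125
(155, 217) [0.4766 0.3077 0.14  ]
(236, 217) [0.4745 0.1566 0.14  ]
(155, 122) [0.6551 0.3091 0.14  ]
(236, 122) [0.652  0.1561 0.14  ]
```

View pics/crop0.png

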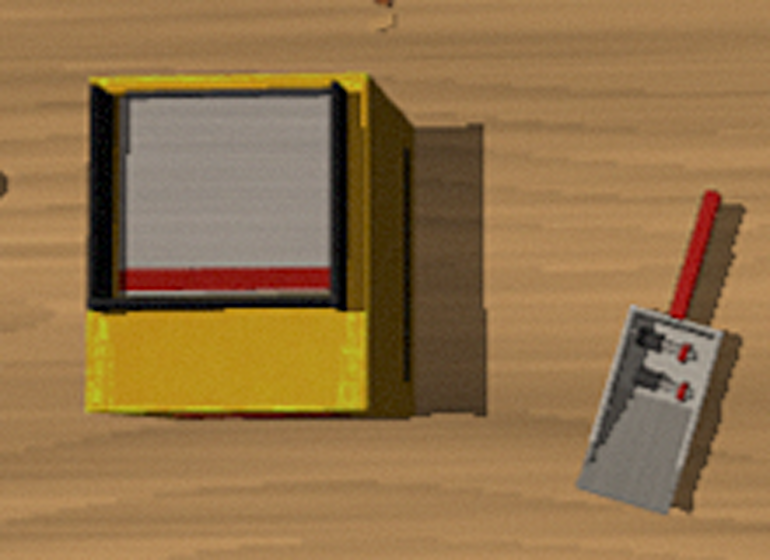

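```bash
cat >> h.py <<'E'
CUP=np.array([.504,.004,0.]); CY=-.31
BIN=np.array([.5645,.232,0.]); BY=-.008
A=np.deg2rad(40); SG=1
def Rz(a): return Rn.from_euler('z',a).as_matrix()
def Rt(deg): return Rn.from_euler('y',-deg,degrees=True).as_matrix()
RIM=np.array([-.086,0,.045]); HM=np.array([.068,0,.040])
def toolR(Rc,a=None,sg=None):
    a=A if a is None else a; sg=SG if sg is None else sg
    z=np.array([-np.sin(a),0,-np.cos(a)]); y=np.array([0,sg,0.]); x=np.cross(y,z)
    return Rc@np.column_stack([x,y,z])
def pose(o,Rc,a=None,sg=None,g=HM):
    """TCP pose for cup origin o, cup rotation Rc"""
    T=toolR(Rc,a,sg); p=o+Rc@g+T[:,2]*robot.grip_depth
    return p,Rn.from_matrix(T).as_rotvec()
def binpose(rimx,rimz,th,**k):
    """cup tipped th deg with rim at bin (rimx,0,rimz) in mm"""
    Rc=Rz(BY)@Rt(th); r=BIN+Rz(BY)@np.array([rimx,0,rimz])/1000
    return pose(r-Rc@RIM,Rc,**k)
E
python3 - <<'E'
from h import *
np.set_printoptions(precision=2,suppress=True)
for ad in (20,30,40,50):
  for sg in (1,-1):
    a=np.deg2rad(ad);k=dict(a=a,sg=sg)
    R=Rz(CY)
    P=[pose(CUP-[0,0,-.1]+0*CUP,R,**k),pose(CUP,R,**k),pose(CUP+[0,0,.2],R,**k),binpose(0,230,0,**k),binpose(0,185,30,**k),binpose(-2,143,38,**k),binpose(3,115,60,**k),binpose(15,85,82,**k),binpose(13,73,86,**k),binpose(13,190,86,**k)]
    print(ad,sg)
    for p in P:
        q=robot.solve_ik(*p);print("  ",p[0],q)
print(robot.state()["t"])
E
```

```text
20 1
   [ 0.56 -0.01  0.12] [ 0.2   0.47 -0.05 -0.17 -1.36 -2.02]
   [ 0.56 -0.01  0.02] [ 0.2   0.58 -0.13 -0.18 -1.18 -1.98]
   [ 0.56 -0.01  0.22] [ 0.2   0.4   0.06 -0.17 -1.55 -2.05]
   [0.71 0.23 0.21] [ 0.49  0.72  0.58 -0.17 -1.74 -2.07]
   [0.7  0.23 0.24] [ 0.63  0.36 -0.02  0.12 -1.05 -2.26]
   [0.69 0.23 0.22] [ 0.68  0.29 -0.27  0.28 -0.78 -2.44]
   [0.66 0.23 0.23] None
   [0.62 0.23 0.23] None
   [0.61 0.23 0.22] None
   [0.61 0.23 0.34] None
20 -1
   [ 0.56 -0.01  0.12] [ 0.2   0.47 -0.05 -0.17 -1.36  1.12]
   [ 0.56 -0.01  0.02] [ 0.2   0.58 -0.13 -0.18 -1.18  1.16]
   [ 0.56 -0.01  0.22] [ 0.2   0.4   0.06 -0.17 -1.55  1.09]
   [0.71 0.23 0.21] [ 0.49  0.72  0.58 -0.17 -1.74  1.07]
   [0.7  0.23 0.24] [ 0.63  0.36 -0.02  0.12 -1.05  0.88]
   [0.69 0.23 0.22] [ 0.68  0.29 -0.27  0.28 -0.78  0.7 ]
   [0.66 0.23 0.23] None
   [0.62 0.23 0.23] None
   [0.61 0.23 0.22] None
   [0.61 0.23 0.34] None
30 1
   [ 0.56 -0.01  0.12] [ 0.16  0.58  0.09 -0.23 -1.56 -1.98]
   [ 0.56 -0.01  0.02] [ 0.16  0.68  0.02 -0.23 -1.39 -1.94]
   [ 0.56 -0.01  0.22] [ 0.16  0.5   0.2  -0.23 
[... 2332 characters left out ...]
0.21] [ 0.58  0.06 -0.93  1.49 -0.33  2.74]
   [0.6  0.23 0.33] [ 0.84 -0.04 -0.69  0.83 -0.64 -3.03]
50 -1
   [ 0.56 -0.01  0.13] [ 0.1   0.78  0.33 -0.33 -1.93  1.18]
   [ 0.56 -0.01  0.03] [ 0.1   0.88  0.28 -0.32 -1.79  1.23]
   [ 0.56 -0.01  0.23] [ 0.1   0.7   0.42 -0.36 -2.09  1.12]
   [0.7  0.23 0.21] [ 0.39  1.08  1.21 -0.5  -2.47  0.9 ]
   [0.69 0.23 0.24] [ 0.5   0.67  0.57 -0.17 -1.78  1.06]
   [0.68 0.23 0.22] [ 0.54  0.57  0.34 -0.11 -1.52  1.04]
   [0.65 0.23 0.23] [ 0.68  0.29 -0.16  0.13 -0.99  0.82]
   [0.62 0.23 0.22] [ 0.72  0.09 -0.81  1.01 -0.43 -0.05]
   [0.6  0.23 0.21] [ 0.58  0.06 -0.93  1.49 -0.33 -0.41]
   [0.6  0.23 0.33] [ 0.84 -0.04 -0.69  0.83 -0.64  0.11]
1.1
```

Run:
```python
from h import *
import h
np.set_printoptions(precision=2,suppress=True)
for ad in (50,58,65):
 for yaw in (0,.12,.24):
    sg=-1;k=dict(a=np.deg2rad(ad),sg=sg); h.BY=-.008+yaw
    R=Rz(CY)
    T=toolR(R,**k);pg=pose(CUP,R,**k)
    P=[(pg[0]-T[:,2]*.1,pg[1]),pg,pose(CUP+[0,0,.2],R,**k),binpose(0,185,20,**k),binpose(-2,145,37,**k),binpose(3,115,60,**k),binpose(13,88,76,**k),binpose(15,85,82,**k),binpose(13,190,82,**k)]
    print(ad,yaw)
    for p in P:
        q=robot.solve_ik(*p);print("  ",p[0],q)
```

```text
50 0
   [ 0.63 -0.04  0.09] [ 0.07  0.93  0.55 -0.32 -2.01  1.18]
   [ 0.56 -0.01  0.03] [ 0.1   0.88  0.28 -0.32 -1.79  1.23]
   [ 0.56 -0.01  0.23] [ 0.1   0.7   0.42 -0.36 -2.09  1.12]
   [0.7  0.23 0.22] [ 0.46  0.82  0.76 -0.25 -1.98  1.06]
   [0.68 0.23 0.22] [ 0.53  0.58  0.37 -0.12 -1.55  1.05]
   [0.65 0.23 0.23] [ 0.68  0.29 -0.16  0.13 -0.99  0.82]
   [0.63 0.23 0.22] [ 0.77  0.14 -0.62  0.62 -0.56  0.31]
   [0.62 0.23 0.22] [ 0.72  0.09 -0.81  1.01 -0.43 -0.05]
   [0.61 0.23 0.33] [ 0.84  0.   -0.58  0.66 -0.71  0.28]
50 0.12
   [ 0.63 -0.04  0.09] [ 0.07  0.93  0.55 -0.32 -2.01  1.18]
   [ 0.56 -0.01  0.03] [ 0.1   0.88  0.28 -0.32 -1.79  1.23]
   [ 0.56 -0.01  0.23] [ 0.1   0.7   0.42 -0.36 -2.09  1.12]
   [0.7  0.25 0.22] [ 0.5   0.83  0.78 -0.21 -2.    1.14]
   [0.68 0.25 0.22] [ 0.56  0.59  0.38 -0.1  -1.56  1.13]
   [0.65 0.24 0.23] [ 0.69  0.29 -0.15  0.11 -0.98  0.94]
   [0.63 0.24 0.22] [ 0.76  0.13 -0.62  0.56 -0.52  0.47]
   [0.62 0.24 0.22] [ 0.69  0.07 -0.82  1.01 -0.35  0.08]
   [0.61 0.24 0.33] [ 0.82 -0.01 -0.58  0.61 -0.65  0.44]
50 0.24
   [ 0.63 -0.04  
[... 3041 characters left out ...]
4 0.22] [ 0.72  0.25 -0.25  0.14 -0.92  0.89]
   [0.61 0.24 0.22] [ 0.76  0.18 -0.41  0.26 -0.76  0.75]
   [0.61 0.24 0.32] [ 0.77  0.11 -0.23  0.21 -1.    0.82]
65 0.24
   [ 0.64 -0.04  0.07] [ 0.03  1.13  0.79 -0.42 -2.3   1.13]
   [ 0.55 -0.01  0.03] [ 0.07  1.04  0.45 -0.39 -2.06  1.21]
   [ 0.55 -0.01  0.23] [ 0.06  0.83  0.55 -0.48 -2.34  1.06]
   [0.69 0.26 0.22] [ 0.51  1.05  1.13 -0.29 -2.4   1.15]
   [0.68 0.26 0.22] [ 0.55  0.77  0.66 -0.16 -1.92  1.23]
   [0.64 0.25 0.23] [ 0.63  0.44  0.14 -0.03 -1.35  1.18]
   [0.62 0.25 0.22] [ 0.72  0.25 -0.24  0.11 -0.92  1.02]
   [0.61 0.24 0.22] [ 0.76  0.17 -0.4   0.22 -0.75  0.91]
   [0.61 0.24 0.32] [ 0.76  0.11 -0.22  0.18 -0.99  0.96]
```

```bash
sed -i 's/^A=.*/A=np.deg2rad(56); SG=-1/' h.py
python3 - <<'E'
from h import *
np.set_printoptions(precision=3,suppress=True)
T=toolR(Rz(CY));p,o=pose(CUP,Rz(CY))
robot.reach(p-T[:,2]*.11+[0,0,.15],o)
robot.command_gripper(.06)
robot.reach(p-T[:,2]*.09,o)
print(robot.state()["t"])
for c in("scene","top"): cv2.imwrite(f"pics/{c}1.png",robot.get_image(c))
robot.move_straight(p,velocity=.08)
cv2.imwrite("pics/scene2.png",robot.get_image("scene"))
s=robot.state();print(s["t"],s["tool_pos"]-p,s["force"])
E
```

```text
4.9167
6.3417 [ 0. -0.  0.] [ 0.393 -0.165 -0.109]
```

View pics/scene2.png

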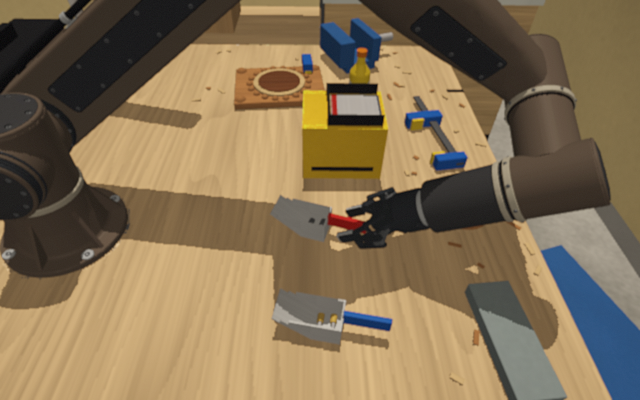

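View pics/top1.png

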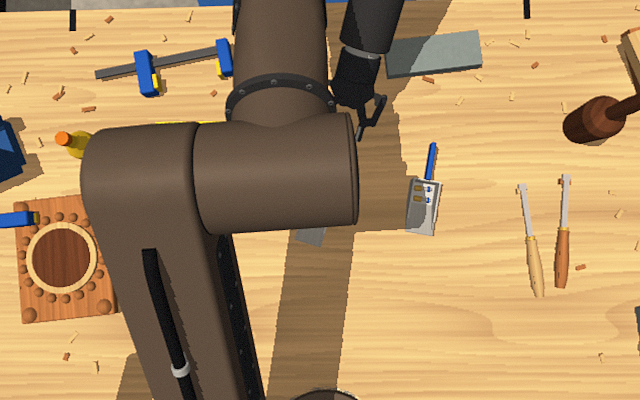

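In the scene view, the open fingers straddle the red handle at about (350,222), and the blue cup hasn't moved. I'll grip and lift.

Run:
```python
from h import *
np.set_printoptions(precision=4,suppress=True)
robot.command_gripper(0.0,100)
s=robot.state();print(s["width"],s["force"])
p,o=pose(CUP+[0,0,.21],Rz(CY))
robot.move_straight(p,velocity=.12)
s=robot.state();print(s["t"],s["force"],s["width"])
cv2.imwrite("pics/scene3.png",robot.get_image("scene"))
c="scene"
for n in("red_cup","red_cup_rim"): print(n,[(round(d["score"],2),w(c,d["location"])) for d in robot.tip_of(c,n)])
print("exp",CUP+[0,0,.21],CUP+[0,0,.21]+Rz(CY)@RIM)
```

```text
0.00848887604963843 [-0.1157 -0.0667  1.1787]
8.7583 [ 0.5578  0.2648 -3.037 ] 0.008940909143342245
red_cup [(0.66, array([0.5017, 0.0026, 0.2094]))]
red_cup_rim [(0.72, array([0.4179, 0.029 , 0.2524]))]
exp [0.504 0.004 0.21 ] [0.4221 0.0302 0.255 ]
```

View pics/scene3.png

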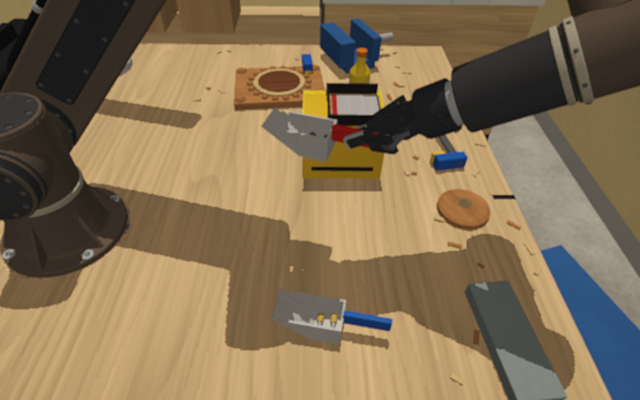

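The cup is up level, with the bits showing at (325,133) and no slip. Next is over the bin, then pre-tip.

Run:
```python
from h import *
np.set_printoptions(precision=4,suppress=True)
robot.move_straight(*binpose(-2,225,15),velocity=.13)
robot.move_straight(*binpose(-2,160,28),velocity=.08)
s=robot.state();print(s["t"],s["force"],s["qpos"])
c="scene"
cv2.imwrite("pics/scene4.png",robot.get_image(c))
for n in("red_cup_rim",): print(n,[(round(d["score"],2),w(c,d["location"])) for d in robot.tip_of(c,n)])
print(BIN+[-.002,0,.160])
cv2.imwrite("pics/top4.png",robot.get_image("top"))
q0=s["qpos"]
for P in [(-2,146,37),(2,118,58),(13,88,76),(14,80,83)]: print(robot.solve_ik(*binpose(*P)),binpose(*P)[0])
```

```text
11.8333 [ 0.9351 -0.0556 -2.5116] [ 0.468   0.7728  0.6779 -0.2306 -1.9094  1.0657]
red_cup_rim [(0.72, array([0.5615, 0.2311, 0.1593]))]
[0.5625 0.232  0.16  ]
[ 0.5071  0.6473  0.4778 -0.1622 -1.6909  1.0598] [0.6824 0.2311 0.217 ]
[ 0.6326  0.37    0.0099  0.0225 -1.1827  0.922 ] [0.653  0.2313 0.2273]
[ 0.767   0.1785 -0.4641  0.3762 -0.7094  0.5357] [0.626  0.2315 0.2186]
[ 0.7859  0.1109 -0.6924  0.6933 -0.5312  0.2128] [0.6107 0.2316 0.2156]
```

View pics/scene4.png

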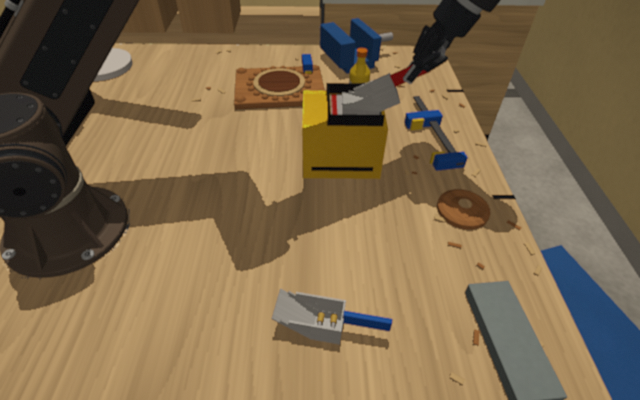

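View pics/top4.png

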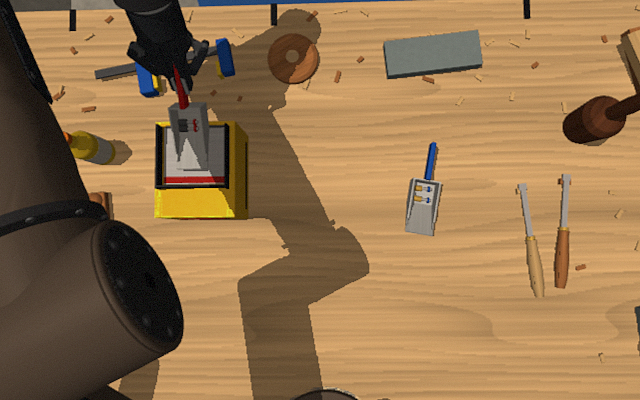

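The rim is at about (193,167) in the top view, inside the guard, with both bits still in the cup. I'll push and tip now.

Run:
```python
from h import *
np.set_printoptions(precision=3,suppress=True)
def go(P,T):
    p,o=binpose(*P); d=np.linalg.norm(p-robot.state()["tool_pos"]); robot.move_straight(p,o,velocity=max(d/T,.005))
    s=robot.state();print(P,s["t"],s["force"],s["width"])
go((-2,146,36),.9)
go((2,118,58),.9)
go((13,88,76),.9)
go((14,79,84),.6)
robot.hold(1.0)
s=robot.state();print(s["t"],s["force"])
for c in("scene","top"):
    cv2.imwrite(f"pics/{c}5.png",robot.get_image(c))
    print(c,[(round(d["score"],2),w(c,d["location"])) for d in robot.tip_of(c,"red_cup_rim")+robot.tip_of(c,"worn_bit1")])
print(BIN+[.014,0,.079])
im=[cv2.imread("pics/top5.png")[80:240,120:320],cv2.imread("pics/scene5.png")[20:180,270:470]]
cv2.imwrite("pics/c5.png",cv2.resize(np.hstack(im),None,fx=2,fy=2,interpolation=cv2.INTER_CUBIC))
```

```text
(-2, 146, 36) 12.9667 [ 0.043  0.441 -1.834] 0.008785489944238993
(2, 118, 58) 14.0167 [ 0.391  0.416 -1.465] 0.008974937619466643
(13, 88, 76) 15.0667 [-1.98  -1.121 -0.94 ] 0.00865818920899991
(14, 79, 84) 15.8083 [-1.573 -0.07  -0.816] 0.008723951226982917
16.8083 [-0.42  -0.672 -0.207]
scene [(0.29, array([ 0.527, -0.212,  0.001]))]
top [(0.62, array([0.581, 0.235, 0.079]))]
[0.579 0.232 0.079]
```

View pics/c5.png

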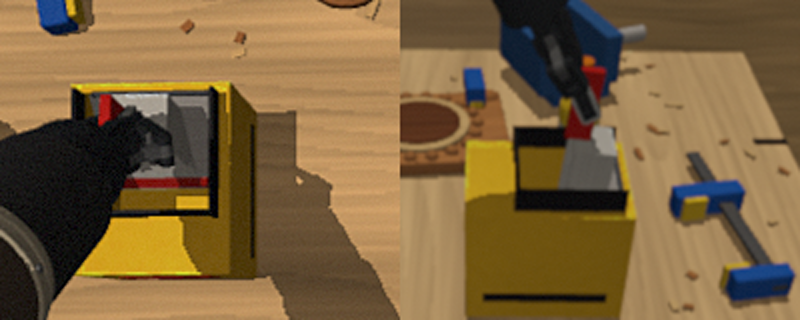

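The flap is held open, with its red strip swung down to about (165,182) in the left crop, and no bits are visible. I'll withdraw straight up, then look at the cup and flap.

Run:
```python
from h import *
np.set_printoptions(precision=3,suppress=True)
robot.hold(.5)
robot.move_straight(*binpose(14,185,84),velocity=.1)
s=robot.state();print(s["t"],s["force"])
robot.move_straight(*binpose(0,230,30),velocity=.08)
s=robot.state();print(s["t"],s["force"])
for c in("scene","top"):
    cv2.imwrite(f"pics/{c}6.png",robot.get_image(c))
    print(c,[(round(d["score"],2),w(c,d["location"])) for d in robot.find_in(c,"worn_bit1")])
im=[cv2.imread("pics/top6.png")[80:240,120:320],cv2.imread("pics/scene6.png")[20:180,270:470]]
cv2.imwrite("pics/c6.png",cv2.resize(np.hstack(im),None,fx=2,fy=2,interpolation=cv2.INTER_CUBIC))
```

```text
18.8167 [ 0.164 -0.345 -1.272]
20.3083 [ 0.441  0.163 -1.182]
scene []
top []
```

View pics/c6.png

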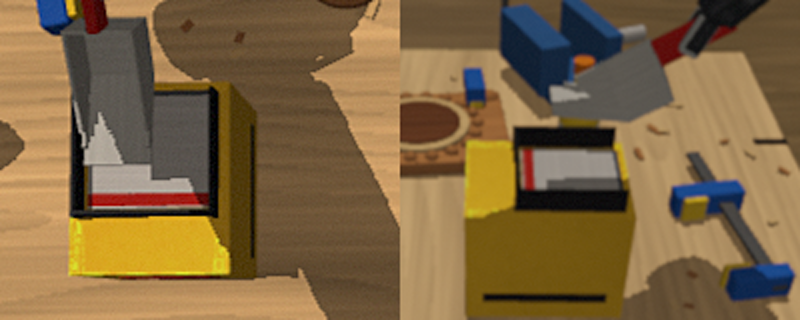

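The cup is empty and the flap is flush, with its red strip at the guard edge and nothing lying on it. I'll carry the cup back to its original spot.

Run:
```python
from h import *
np.set_printoptions(precision=4,suppress=True)
robot.move_straight(*binpose(-20,260,5),velocity=.12)
robot.move_straight(*pose(CUP+[0,0,.20],Rz(CY)),velocity=.15)
robot.move_straight(*pose(CUP+[0,0,.03],Rz(CY)),velocity=.12)
s=robot.state();print(s["t"],s["force"])
c="scene"
cv2.imwrite("pics/scene7.png",robot.get_image(c))
print([(n,round(d["score"],2),w(c,d["location"])) for n in("red_cup","red_cup_rim") for d in robot.tip_of(c,n)])
print(CUP+[0,0,.03],CUP+[0,0,.03]+Rz(CY)@RIM)
```

```text
24.6583 [ 0.5575  0.4115 -1.8364]
[('red_cup', 0.77, array([0.5028, 0.0032, 0.0293])), ('red_cup_rim', 0.76, array([0.4182, 0.0305, 0.0717]))]
[0.504 0.004 0.03 ] [0.4221 0.0302 0.075 ]
```

View pics/scene7.png

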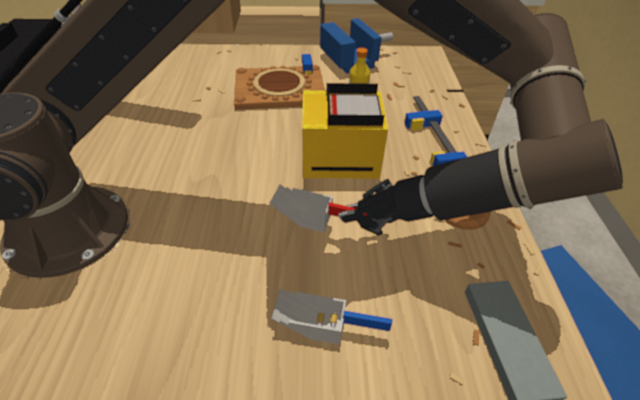

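The cup is level and empty at about (300,208). I'll lower it until it touches, release, and retreat along the fingers.

Run:
```python
from h import *
np.set_printoptions(precision=4,suppress=True)
robot.move_straight(*pose(CUP+[0,0,.004],Rz(CY)),velocity=.06)
f0=robot.state()["force"][2]
for z in (.003,.002,.001,.0003,-.0005):
    robot.move_straight(*pose(CUP+[0,0,z],Rz(CY)),velocity=.01)
    f=robot.state()["force"];print(z,f)
    if f[2]-f0>1.5: break
robot.command_gripper(.03); robot.command_gripper(.06)
T=toolR(Rz(CY));p=robot.state()["tool_pos"]
robot.move_straight(p-T[:,2]*.11,velocity=.1)
robot.move_straight(robot.state()["tool_pos"]+[0,0,.15],velocity=.2)
robot.move_joints([-1.029,0.359,0.012,0,-1.224,-0.288])
s=robot.state();print(s["t"],s["force"])
for c in("scene","top"):
    cv2.imwrite(f"pics/{c}8.png",robot.get_image(c))
    print(c,[(n,round(d["score"],2),w(c,d["location"])) for n in("red_cup","red_cup_rim","blue_cup","worn_bit1") for d in robot.tip_of(c,n)])
```

```text
0.003 [ 0.1864 -0.5189 -1.4291]
0.002 [-0.291  -0.0944 -2.9471]
0.001 [-0.7201  0.2204 -2.8775]
0.0003 [-0.1207  0.106  -2.472 ]
-0.0005 [0.1884 0.3873 3.0977]
32.275 [-0.6291 -0.2213 -0.5283]
scene [('red_cup', 0.92, array([0.5051, 0.0026, 0.0004])), ('red_cup_rim', 0.9, array([0.4196, 0.0295, 0.0468])), ('red_cup_rim', 0.67, array([ 0.5243, -0.2098,  0.003 ])), ('blue_cup', 0.85, array([ 0.5234, -0.2111,  0.0013]))]
top [('red_cup', 0.67, array([0.5043, 0.0003, 0.    ])), ('red_cup_rim', 0.8, array([0.4237, 0.0312, 0.0471])), ('blue_cup', 0.71, array([ 0.5237, -0.2094, -0.0007]))]
```

View pics/scene8.png

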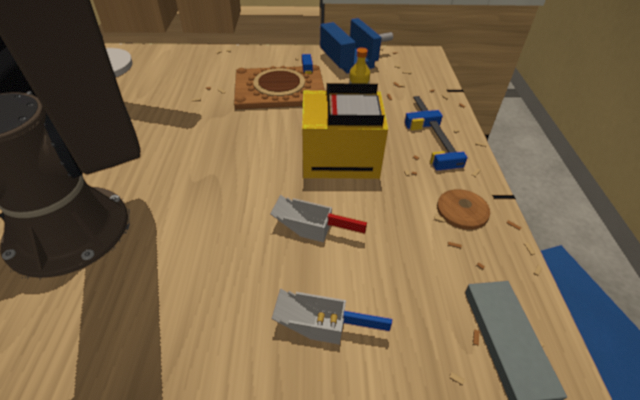

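View pics/top8.png

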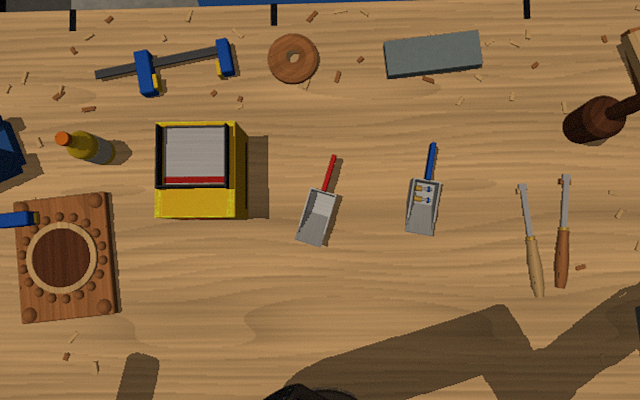

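The red cup stands upright and empty at (318,215) in the top view. The flap is shut at (195,155), the blue cup still holds its brass bits at (424,190), and the arm is clear.

```bash
python3 -c "
from workcell import robot
robot.close_job()"
```

```text
the job is handed in; nothing more can be done
```

I pushed the bin's flap open with the red cup's pouring rim and tipped both worn bits through. Then I stood the empty cup upright where it had been, let go, moved the arm clear and handed the job in at about 32 s of the 54 s allowed.

- **Last checks:** both cameras show the red cup upright and empty, with its origin within about 4 mm of its original spot. The flap is flush and shut.
- **Bits:** none show in either picture, on the flap or on the bench. I couldn't see inside the closed bin, so that they are in it is inferred from that.
- **Blue cup:** it still holds its two brass bits, and its measured position matches the start to within 2 mm.
- **Forces:** the wrist force stayed at about 3 N in every reading I took, including when setting the cup down.
- **Disagreement:** one stray detection of the red cup's rim (score 0.67) landed on the blue cup. The picture shows it was false.

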